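# Complete the service kit tray

### The arm

A 6-joint arm with a two-finger parallel gripper is mounted at the origin on the work surface. World frame = base frame: x ahead of the robot, y to its left, z up, the work surface at z = 0. Lengths are in m, angles in rad, forces in N, time in s.
With the tool pointing down it reaches from about 0.35 to 0.85 m from the base axis. Payload 8.1 kg.
Tool frame: the origin (TCP) lies on the centre line of the jaws, within the pads' length; the fingertips stand 17 mm ahead of it and the grasp point (between the pads) lies 2 mm behind it; z points along the fingers, y is the line along which they close (so a half turn about z gives the same grasp; the last joint's range is limited). The gripper opens to 93 mm and grips with 3 to 60 N. Pads are 15 mm wide; open, the fingers measure 128 mm over their backs; the gripper's body (75 mm by 188 mm) begins 65 mm behind the grasp point.
Start: joints at [-1.195, 0.13, 1.488, -0, 1.523, -0.085], TCP at [0.267, -0.537, 0.236] pointing down, gripper open.
Joint ranges: [-2.96, 2.96], [-0.89, 2.26], [0.02, 2.5], [-1.34, 4.48], [0, 2.73], [-2.66, 2.66]. Speed limits (rad/s): [2.39, 2.39, 2.79, 3.14, 3.14, 3.14].

### API

Orientations are given as a rotation vector (axis times angle).
In Python, from plant import robot, optics, close_job, models gives the robot as it stands.
- The arm moves only by the shell command python3 -m inch 'ROWS' [OPENING] [FORCE]. ROWS is a JSON object of lists of equal length, an entry for each row: "travel": the shift along the tool's x, y, z in m, a list of three; "spin": the turn about the tool's z in rad. In form: {"travel": [[x, y, z], ...], "spin": [spin, ...]}. A call has 1 to 10 rows; each row is the pose to reach, as a shift and turn from the pose commanded when the call began, along the tool's axes at that moment; what a row does not reach only later rows make up. A row lasts 1/12 s, in which the tool goes at most 41.7 mm and 7.16 degrees, less where a joint would pass 70% of its speed; a pose out of reach is approached as far as the arm can. A call with a gripper value outside its range is refused whole. OPENING is the closure, from 0 (fully open) to 1 (shut), set as the call begins (- or left out, the last holds). The fingers move at their own pace and stop on an object; FORCE is the grip in N (left out, the last holds). Time passes only in rows, so rows that repeat a pose let the fingers close. It gives the time, the measured TCP pose, the force, the opening and the grip force at its end, in the units of the state.
- robot.read_state(): the state, without advancing time (a new reading comes with each control period).
- optics.read_camera(name): name is "scene" or "top" or "wrist"; returns (picture, depth): 480x640x3 uint8, red, green, blue; 480x640 float32, m along the optical axis (not along the pixel's ray), 0 where there is no reading.
- optics.camera_info(name): a dict with "camera_matrix" (3x3 intrinsics, pixels), "view" (4x4, takes a point from world to camera coordinates). Camera axes: x right, y down, z forward; pixel columns grow to the right and rows downward; lengths in m; the calibration is good to about 2 mm. The wrist camera is an equidistant fisheye: a pixel r from the principal point sees the ray r / f radians off the axis. A picture is of the moment at which its call begins: read the wrist's pose just before it. camera_info takes no time and is no camera call; for the wrist camera it gives the pose at the moment of the call.
- close_job(): hands the job in; it is judged then, once.
Trained networks look in the newest picture that a camera, given by its name, has taken for a name from the list of things; names that differ only in an ending like _2 or _b are one class to them, and where a whole thing is asked for, a point or a joint stands for the part that bears it (a point fixed in the world has none). Each returns a list of dicts, best first, with "p" (0 to 1); they miss things now and then, are a little off and sometimes report something else, mostly with a low value. They report only what shows in the picture. A call takes as long as a camera call. They do not tell look-alikes from the thing itself.
- models.look_for(camera, name): "centre" ([x, y, z] in m, in world coordinates, good to about 4 mm: the middle of the surface that is visible of it).
- models.masks_of(camera, name): "region" (480x640 bool, what is visible of it).
The state is a dict: "t": time; "q": joint angles; "dq": joint speeds; "joint_torque": joint torques, N m; "tool_pos": TCP position; "orientation": TCP orientation; "force": force on the tool from outside, world axes, zero at the start; "wrist_torque": the same for the moment, N m; "opening": finger opening in m; "gripper_force": force on a finger pad.
Only numpy, scipy, OpenCV 4.12 (cv2) and the standard library are available. Lean on these libraries where they do the work, as an engineer would, in place of code of your own. Each camera call takes 0.05 s, during which the arm holds its last target. There are 200 camera calls.

### The job

Finish the blue kit tray: lay the straight aluminium bracket flat in the tray's right-hand compartment as the robot sees it, and the orange-handled scraper flat in the middle compartment with its blade towards the tray's yellow end. The spanner is already in the third compartment and stays there.

Things in the scene. Friction and masses are not known exactly. Their poses are not given: they have to be found in the camera images.
- tray: Blue fixed tray 210 (x) x 200 (y) x 18 mm; origin under its centre. Floor 4 thick, walls and dividers 5, rising 14 above it. +x end wall yellow, on the side away from the robot. Three black-lined compartments 200 long in x: bracket y -95 to -35 (robot's right), scraper y -30 to 40 (middle), spanner y 45 to 95. Long walls and dividers are cut down to the floor at x -65 to 45 for fingers.
- bracket: Straight flat bar bracket, bare aluminium, rounded ends, four dark holes in a row: 160 (x) x 30 (y) x 8 mm, 110 g, lying flat on the bench; origin at the centre of its underside, z up. Either end may go to the yellow end; keep the same face up. The L-shaped corner bracket nearby is not wanted.
- scraper: Flat scraper 160 mm long, 90 g, lying flat: orange handle 90 (x -45 to 45) x 22 (y) x 18 high, steel ferrule and blade to x = 115, blade 40 wide, 3 thick, 2 above the bench. Origin under the handle's middle, x towards the blade; balances near x = 15. Centred in its compartment with its origin at tray x -35, y 5. The red screwdriver is not wanted.
- spanner: Steel open-ended spanner, 170 (x) x 28 x 9 mm, already lying in the tray's third compartment; origin near its middle, on its underside.
There are look-alikes about, which are no part of the job. Leave any purple or red look-alike of the bracket alone.

How it is judged:
By the outcome, as a careful person would: the job done as asked, in the order asked, and still so for the second after the job is handed in, with the robot touching nothing.
It also fails if it takes over 56 s, if anything falls off the work surface, if the arm or the gripper's body presses on something with over 40 N, if the wrist force passes 120 N, or if a joint passes its speed limit or range.

## Working session

There is one attempt and no reset: what is moved stays moved. The work goes in short steps, Python scripts to look and compute and a shell command to move; the robot and the scene stay as the last step left them, time stands still between calls to the robot, and variables do not carry over. Pictures are saved under pics/ and viewed, at most 10 in all, crops included, and the job is handed in when it is done.

```bash
ls; mkdir -p pics; cat > h.py <<'E'
import numpy as np, cv2
from plant import robot, optics, models
from scipy.spatial.transform import Rotation as R
def world(cam, depth, uv, info):
    K=np.array(info["camera_matrix"]);V=np.array(info["view"]);uv=np.atleast_2d(uv).astype(int)
    d=depth[uv[:,1],uv[:,0]]
    p=np.c_[(uv[:,0]-K[0,2])/K[0,0]*d,(uv[:,1]-K[1,2])/K[1,1]*d,d]
    return (p-V[:3,3])@V[:3,:3]
def save(n,pic): cv2.imwrite(f"pics/{n}.png",pic[:,:,::-1])
E
python3 - <<'E'
from h import *
s=robot.read_state();print({k:np.round(v,3).tolist() for k,v in s.items()})
for c in("top","scene"):
    pic,d=optics.read_camera(c);i=optics.camera_info(c);save(c,pic);np.savez(c,pic=pic,d=d)
    print(c,np.round(i["camera_matrix"],1).tolist(),np.round(i["view"],3).tolist())
    for n in("bracket","scraper","tray","spanner"):
        print(n,[(np.round(m["centre"],3).tolist(),round(m["p"],2)) for m in models.look_for(c,n)])
E
```

```text
pics
{'t': 0.0, 'q': [-1.195, 0.131, 1.489, -0.0, 1.523, -0.085], 'dq': [-0.001, 0.001, -0.0, -0.0, 0.002, 0.001], 'joint_torque': [0.004, -55.983, -49.176, 0.077, 0.035, -0.0], 'tool_pos': [0.267, -0.537, 0.235], 'orientation': [-3.057, -0.717, 0.0], 'force': [-0.128, -0.324, -0.08], 'wrist_torque': [-0.005, 0.084, 0.026], 'gripper_force': 0.0, 'opening': 0.093}
top [[529.5, 0.0, 316.0], [0.0, 529.5, 234.9], [0.0, 0.0, 1.0]] [[-0.012, -1.0, -0.021, -0.004], [-0.991, 0.015, -0.136, 0.471], [0.136, 0.019, -0.991, 1.002], [0.0, 0.0, 0.0, 1.0]]
bracket [([0.51, -0.345, 0.009], 0.95), ([0.332, -0.385, 0.003], 0.81), ([0.341, -0.112, 0.009], 0.69)]
scraper [([0.541, -0.041, 0.012], 0.6)]
tray [([0.596, 0.234, 0.007], 0.75)]
spanner []
scene [[464.8, 0.0, 324.0], [0.0, 464.8, 233.6], [0.0, 0.0, 1.0]] [[-0.681, 0.732, 0.0, 0.328], [0.589, 0.548, -0.594, -0.259], [-0.435, -0.404, -0.805, 1.091], [0.0, 0.0, 0.0, 1.0]]
bracket [([0.519, -0.339, 0.009], 0.95), ([0.34, -0.384, 0.008], 0.92), ([0.339, -0.11, 0.007], 0.81)]
scraper [([0.55, -0.04, 0.006], 0.92)]
tray [([0.603, 0.235, 0.004], 0.72)]
spanner [([0.621, 0.3, 0.009], 0.82)]
```

View pics/top.png

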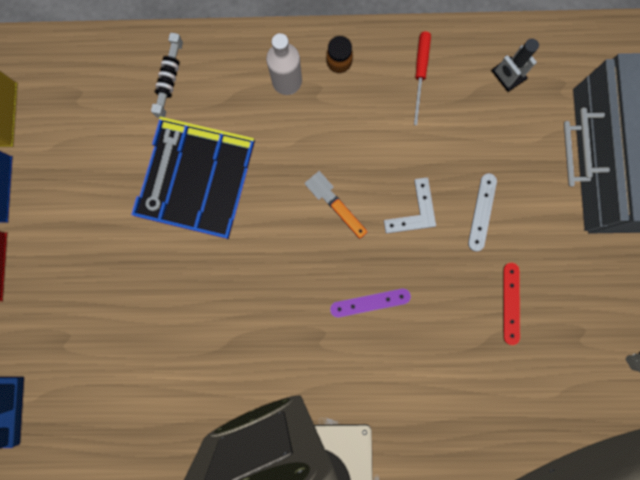

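View pics/scene.png

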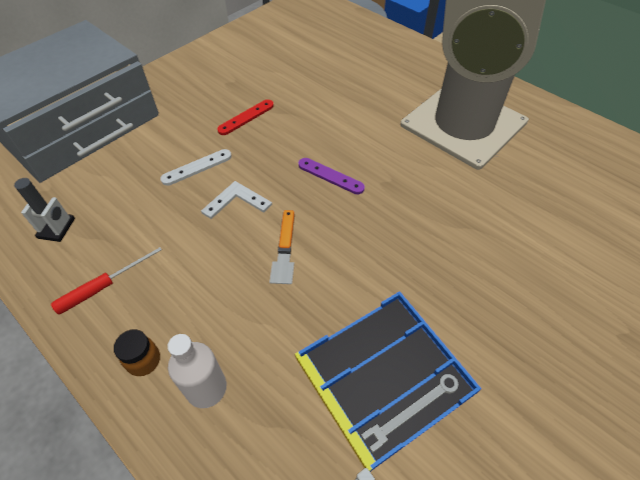

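The top view shows the aluminium bracket at about (483,212), the scraper at (337,205) with its blade to the upper left, and the tray at (195,178) with its yellow end up. The purple bar (370,302), the red bar (512,304) and the L bracket (412,210) are decoys. The scene view shows the same layout.

```bash
cat >> h.py <<'E'
def plane(uv,info,z):
    K=np.array(info["camera_matrix"]);V=np.array(info["view"]);uv=np.atleast_2d(uv).astype(float)
    r=np.c_[(uv-K[[0,1],2])/K[[0,1],[0,1]],np.ones(len(uv))]@V[:3,:3]; c=-V[:3,:3].T@V[:3,3]
    return (c+r*((z-c[2])/r[:,2])[:,None])[:,:2]
def rect(m,info,z):
    v,u=np.nonzero(m);p=plane(np.c_[u,v],info,z);(c,s,a)=cv2.minAreaRect((p*1000).astype(np.float32))
    if s[0]<s[1]: a+=90;s=s[::-1]
    return np.array(c)/1000,np.array(s),(a+90)%180-90
def tri(a,b,ia,ib):
    P=[np.array(i["camera_matrix"])@np.array(i["view"])[:3] for i in(ia,ib)]
    h=cv2.triangulatePoints(P[0],P[1],np.float64(a).reshape(2,1),np.float64(b).reshape(2,1));return h[:3,0]/h[3,0]
E
python3 - <<'E'
from h import *
I={};M={}
def big(m):
    n,l,s,_=cv2.connectedComponentsWithStats(m.astype(np.uint8));return l==1+np.argmax(s[1:,4])
for c in("top","scene"):
    pic=np.load(c+".npz")["pic"];d=np.load(c+".npz")["d"];I[c]=i=optics.camera_info(c);optics.read_camera(c)
    hsv=cv2.cvtColor(pic,cv2.COLOR_RGB2HSV);H,S,Vv=hsv.transpose(2,0,1).astype(int)
    for o in models.masks_of(c,"bracket"):
        m=o["region"];print(c,"br",round(o["p"],2),[np.round(x,3) for x in rect(m,i,.008)],S[m].mean().round())
        if S[m].mean()<60 and rect(m,i,.008)[1][1]<40: M[c,"br"]=m
    sc=models.masks_of(c,"scraper")[0]["region"];sc=cv2.dilate(sc.astype(np.uint8),np.ones((3,3)))>0
    M[c,"or"]=big(sc&(H>5)&(H<20)&(S>170)&(Vv>120))
    M[c,"bl"]=big(sc&(S<50)&(Vv>120))
    print(c,"handle",[np.round(x,3) for x in rect(M[c,"or"],i,.018)],"blade",[np.round(x,3) for x in rect(M[c,"bl"],i,.005)])
    tm=np.zeros(H.shape,bool); x0,x1,y0,y1=(120,265,110,245) if c=="top" else (285,490,285,475); tm[y0:y1,x0:x1]=1
    M[c,"ye"]=big(tm&(H>24)&(H<35)&(S>180)&(Vv>150)); M[c,"tr"]=tm&(((H>100)&(H<125)&(S>150))|M[c,"ye"])
    print(c,"tray",[np.round(x,3) for x in rect(M[c,"tr"],i,.018)],"yellow",[np.round(x,3) for x in rect(M[c,"ye"],i,.018)])
for k in("br","or","bl","ye"):
    cs=[np.array(np.nonzero(M[c,k]))[::-1].mean(1) for c in("top","scene")]
    if k=="br": cs=[np.array(cv2.minAreaRect(np.argwhere(M[c,k])[:,::-1].astype(np.float32))[0]) for c in("top","scene")]
    print(k,tri(*cs,I["top"],I["scene"]).round(4),cs)
    for c in("top","scene"):
        v,u=np.nonzero(cv2.erode(M[c,k].astype(np.uint8),np.ones((3,3))));
        d=np.load(c+".npz")["d"]; w=world(c,d,np.c_[u,v],I[c]);print("   depth",c,np.median(w,0).round(4))
E
```

```text
top br 0.93 [array([ 0.518, -0.341]), array([162.852,  33.306]), np.float64(-14.196)] 22.0
top br 0.77 [array([ 0.336, -0.388]), array([158.942,  31.872]), np.float64(-2.454)] 189.0
top br 0.75 [array([ 0.34 , -0.114]), array([158.637,  30.797]), np.float64(-78.855)] 134.0
top handle [array([ 0.506, -0.075]), array([88.549, 21.583]), np.float64(40.1)] blade [array([ 0.572, -0.021]), array([62.189, 41.6  ]), np.float64(39.856)]
top tray [array([0.593, 0.237]), array([201.304, 200.715]), np.float64(-14.43)] yellow [array([0.697, 0.265]), array([2.214, 2.058]), np.float64(1.302)]
scene br 0.8 [array([ 0.338, -0.386]), array([162.964,  39.341]), np.float64(-2.854)] 198.0
scene br 0.68 [array([ 0.52, -0.34]), array([160.295,  42.211]), np.float64(-13.163)] 16.0
scene br 0.65 [array([ 0.342, -0.112]), array([161.516,  38.317]), np.float64(-79.211)] 139.0
scene handle [array([ 0.507, -0.072]), array([89.005, 21.413]), np.float64(39.875)] blade [array([ 0.571, -0.02 ]), array([63.83, 41.17]), np.float64(39.917)]
scene tray [array([0.598, 0.239]), array([210.046, 199.422]), np.float64(-14.386)] yellow [array([0.677, 0.128]), array([2.298, 0.   ]), np.float64(87.939)]Traceback (most recent call last):
  File "<stdin>", line 19, in <module>
KeyError: ('scene', 'br')
```

```bash
cat >> h.py <<'E'
def go(x,y,z,yaw):
    """travel/spin so the tool is at x,y,z, pointing down, tool x along yaw (mod half turn)"""
    s=robot.read_state();Rm=R.from_rotvec(s["orientation"]).as_matrix();cur=np.arctan2(Rm[1,0],Rm[0,0])
    t=Rm.T@(np.array([x,y,z])-s["tool_pos"]);d=(np.radians(yaw)-cur+np.pi/2)%np.pi-np.pi/2
    print("travel",t.round(4).tolist(),"spin",round(-d,4),"cur yaw",np.degrees(cur).round(1),"rows",round(np.linalg.norm(t)/.0417,1),round(abs(np.degrees(d))/7.16,1),"q6",s["q"][5].round(2),"z axis",Rm[:,2].round(3))
E
python3 - <<'E'
from h import *
I={};M={}
big=lambda m:(lambda l,s:l==1+np.argmax(s[1:,4]))(*cv2.connectedComponentsWithStats(m.astype(np.uint8))[1:3])
for c in("top","scene"):
    pic=np.load(c+".npz")["pic"];d=np.load(c+".npz")["d"];I[c]=i=optics.camera_info(c);optics.read_camera(c)
    H,S,V=cv2.cvtColor(pic,cv2.COLOR_RGB2HSV).transpose(2,0,1).astype(int)
    x0,x1,y0,y1=(462,500,165,258) if c=="top" else (155,236,145,190)
    w=np.zeros(H.shape,bool);w[y0:y1,x0:x1]=1;M[c,"br"]=big(w&(S<60)&(V>(150)))
    M[c,"or"]=big((H>5)&(H<20)&(S>170)&(V>120)&(np.hypot(*(np.indices(H.shape)-np.array([[217],[348]] if c=="top" else [[230],[287]])[:,:,None]))<40))
    w[:]=0;x0,x1,y0,y1=(120,265,110,245) if c=="top" else (285,490,285,475);w[y0:y1,x0:x1]=1
    M[c,"ye"]=big(w&(H>24)&(H<36)&(S>140)&(V>130));M[c,"tr"]=w&(((H>100)&(H<125)&(S>150))|M[c,"ye"])
    print(c,[[np.round(x,3).tolist() for x in rect(M[c,k],i,z)] for k,z in(("br",.008),("tr",.018),("or",.018),("ye",.018))])
    if 1:
      for k in("br","or","ye"):
        v,u=np.nonzero(cv2.erode(M[c,k].astype(np.uint8),np.ones((3,3)))|0);W=world(c,d,np.c_[u,v],i);print("  depth",k,np.median(W,0).round(4))
      # tray floor & bench near tray
      v,u=np.nonzero(w&(V<60)&(S<90));W=world(c,d,np.c_[u,v],i);print("  floor z",np.median(W[:,2]).round(4))
for k in("br","or","ye"):
    cs=[np.mean(cv2.boxPoints(cv2.minAreaRect(np.argwhere(M[c,k])[:,::-1].astype(np.float32))),0) for c in("top","scene")]
    print(k,"tri",tri(*cs,I["top"],I["scene"]).round(4))
go(.519,-.3405,.10,-13.8)
E
```

```text
top [[[0.517, -0.344], [159.45, 31.553], -14.212], [[0.598, 0.236], [210.981, 200.94], -14.43], [[0.506, -0.075], [88.549, 21.583], 40.1], [[0.697, 0.212], [198.417, 5.962], 75.49]]
  depth br [ 0.5154 -0.3434  0.0094]
  depth or [ 0.5079 -0.0738  0.0193]
  depth ye [0.6959 0.2094 0.0203]
  floor z 0.0059
scene [[[0.517, -0.342], [161.426, 32.36], -14.018], [[0.598, 0.239], [210.401, 199.865], -14.428], [[0.507, -0.072], [89.005, 21.413], 39.875], [[0.692, 0.213], [197.601, 15.006], 75.579]]
  depth br [ 0.5175 -0.3427  0.0076]
  depth or [ 0.512  -0.0692  0.0177]
  depth ye [0.6931 0.2226 0.0053]
  floor z 0.0055
br tri [ 0.5173 -0.3452  0.0049]
or tri [ 0.5061 -0.0752  0.0121]
ye tri [0.696  0.2155 0.014 ]
travel [0.3135, -0.0642, 0.1356] spin 0.7016 cur yaw 26.4 rows 8.3 5.6 q6 -0.09 z axis [-0. -0. -1.]
```

```bash
python3 - <<'E'
from h import *
z=np.load("top.npz");i=optics.camera_info("top")
W=world("top",z["d"],np.array([[569,130],[573,180],[587,150],[584,228],[575,85],[600,100],[640-1,150],[510,72],[530,46]]),i);print(W.round(3))
go(.517,-.343,.12,-14)
E
```

```text
[[ 0.665 -0.503  0.059]
 [ 0.566 -0.503  0.06 ]
 [ 0.604 -0.499  0.129]
 [ 0.479 -0.535  0.021]
 [ 0.782 -0.551 -0.001]
 [ 0.7   -0.534  0.121]
 [ 0.593 -0.571  0.162]
 [ 0.783 -0.395  0.065]
 [ 0.803 -0.41   0.131]]
travel [0.3106, -0.0629, 0.1156] spin 0.7051 cur yaw 26.4 rows 8.1 5.6 q6 -0.09 z axis [-0. -0. -1.]
```

```bash
python3 -m inch '{"travel":[[0.311,-0.063,0.116],[0.311,-0.063,0.116],[0.311,-0.063,0.116],[0.311,-0.063,0.116],[0.311,-0.063,0.116],[0.311,-0.063,0.116],[0.311,-0.063,0.116],[0.311,-0.063,0.116],[0.311,-0.063,0.116],[0.311,-0.063,0.116]],"spin":[0.705,0.705,0.705,0.705,0.705,0.705,0.705,0.705,0.705,0.705]}' 0.3 20
python3 - <<'E'
from h import *
go(.517,-.343,.021,-14)
i=optics.camera_info("wrist");pic,d=optics.read_camera("wrist");save("w1",pic);np.savez("w1",pic=pic,d=d,K=i["camera_matrix"],V=i["view"])
print(np.round(i["camera_matrix"],1).tolist(),np.round(i["view"],3).tolist())
print([(np.round(m["centre"],3).tolist(),round(m["p"],2)) for m in models.look_for("wrist","bracket")])
E
```

```text
t: 1.73
tool_pos: [0.5187, -0.3394, 0.1175]
orientation: [-3.117, 0.376, 0.004]
force: [-0.1, -0.2, 0.5]
opening: 0.0655
gripper_force: 0.0
travel [-0.0006, 0.0041, 0.0965] spin 0.0044 cur yaw -13.7 rows 2.3 0.0 q6 1.15 z axis [-0.002  0.002 -1.   ]
[[371.6, 0.0, 324.7], [0.0, 371.6, 238.2], [0.0, 0.0, 1.0]] [[-0.237, -0.971, -0.002, -0.207], [-0.932, 0.227, 0.281, 0.561], [-0.272, 0.068, -0.96, 0.442], [0.0, 0.0, 0.0, 1.0]]
[([0.528, -0.343, 0.011], 0.67), ([0.343, -0.379, 0.007], 0.58)]
```

View pics/w1.png

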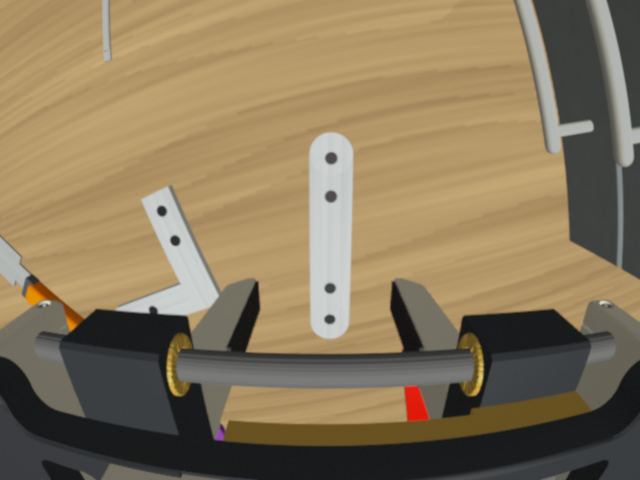

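The wrist view shows the bracket centred at about (330,235), midway between the fingertips (256 and 395) and parallel to them.

```bash
python3 -m inch '{"travel":[[0,0.003,0.04],[0,0.003,0.07],[0,0.003,0.09],[0,0.003,0.095],[0,0.003,0.095],[0,0.003,0.095]],"spin":[0.004,0.004,0.004,0.004,0.004,0.004]}'
python3 - <<'E'
from h import *
go(.517,-.343,.020,-14)
E
```

```text
t: 2.33
tool_pos: [0.5167, -0.3472, 0.0263]
orientation: [3.116, -0.391, 0.002]
force: [-0.2, 0.1, 0.2]
opening: 0.0649
gripper_force: 0.0
travel [-0.0008, -0.0042, 0.0063] spin -0.0052 cur yaw -14.3 rows 0.2 0.0 q6 1.15 z axis [ 0.001 -0.001 -1.   ]
```

```bash
python3 -m inch '{"travel":[[0,-0.003,0.005],[0,-0.003,0.006],[0,-0.003,0.006]],"spin":[0,0,0]}'; python3 -m inch '{"travel":[[0,0,0],[0,0,0],[0,0,0],[0,0,0],[0,0,0],[0,0,0]],"spin":[0,0,0,0,0,0]}' 1 30
```

```text
t: 2.58
tool_pos: [0.518, -0.343, 0.0197]
orientation: [3.117, -0.388, 0.002]
force: [-0.1, -0.3, 0.6]
opening: 0.0648
gripper_force: 0.0
t: 3.08
tool_pos: [0.5174, -0.3427, 0.0186]
orientation: [-3.117, 0.389, 0.0]
force: [-0.6, -0.4, 0.2]
opening: 0.0299
gripper_force: 13.5
```

```bash
python3 -m inch '{"travel":[[0,0,-0.01],[0,0,-0.04],[0,0,-0.08],[0,0,-0.1],[0,0,-0.1]],"spin":[0,0,0,0,0]}'
python3 - <<'E'
from h import *
go(.5818,.1745,.12,-14.4)
E
```

```text
t: 3.5
tool_pos: [0.5206, -0.3452, 0.1264]
orientation: [3.112, -0.388, 0.014]
force: [1.1, -0.7, 0.4]
opening: 0.0298
gripper_force: 30.0
travel [-0.0684, -0.5188, 0.0035] spin 0.0032 cur yaw -14.2 rows 12.5 0.0 q6 1.15 z axis [ 0.008 -0.007 -1.   ]
```

```bash
python3 -m inch '{"travel":[[-0.003,-0.02,0],[-0.007,-0.05,0],[-0.012,-0.085,0],[-0.016,-0.12,0],[-0.021,-0.155,0],[-0.026,-0.19,0],[-0.03,-0.225,0],[-0.034,-0.26,0],[-0.039,-0.295,0],[-0.042,-0.32,0]],"spin":[0,0,0,0,0,0,0,0,0,0]}'
python3 -m inch '{"travel":[[-0.004,-0.035,0],[-0.009,-0.07,0],[-0.014,-0.105,0],[-0.018,-0.14,0],[-0.022,-0.17,0],[-0.024,-0.185,0],[-0.026,-0.195,0],[-0.026,-0.198,0],[-0.026,-0.198,0],[-0.026,-0.198,0]],"spin":[0,0,0,0,0,0,0,0,0,0]}'
python3 - <<'E'
from h import *
go(.5818,.1745,.024,-14.4)
i=optics.camera_info("wrist");pic,d=optics.read_camera("wrist");save("w2",pic)
pic,d=optics.read_camera("top");save("top2",pic)
E
```

```text
t: 4.33
tool_pos: [0.5547, -0.0192, 0.1182]
orientation: [-3.117, 0.387, 0.002]
force: [-0.5, 0.0, -1.7]
opening: 0.0296
gripper_force: 30.0
t: 5.17
tool_pos: [0.5787, 0.1748, 0.1184]
orientation: [3.117, -0.39, -0.001]
force: [-0.4, -0.4, -1.6]
opening: 0.0292
gripper_force: 30.0
travel [0.0032, -0.0005, 0.0944] spin 0.0023 cur yaw -14.3 rows 2.3 0.0 q6 2.03 z axis [-0.001 -0.001 -1.   ]
```

View pics/w2.png

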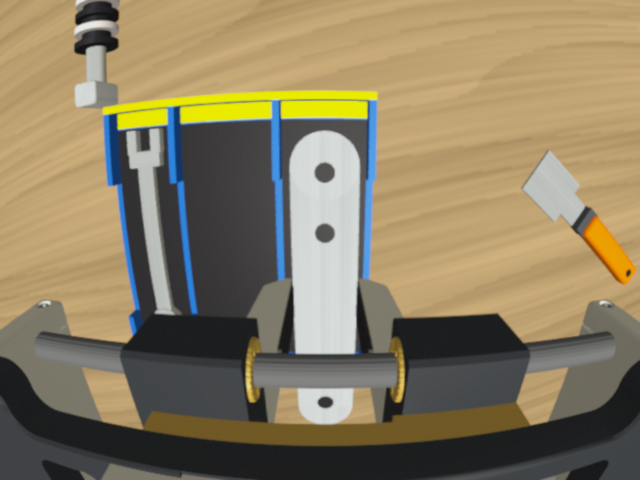

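The wrist view shows the bracket (290–360, 130–420) held in line with the right-hand compartment (280–372). It will clear the yellow wall at row 100, so I'll lower it.

```bash
python3 -m inch '{"travel":[[0.003,0,0.03],[0.003,0,0.055],[0.003,0,0.075],[0.003,0,0.085],[0.003,0,0.092],[0.003,0,0.094],[0.003,0,0.094],[0.003,0,0.094]],"spin":[0,0,0,0,0,0,0,0]}'
python3 - <<'E'
from h import *
go(.5818,.1745,.023,-14.4)
E
```

```text
t: 5.93
tool_pos: [0.5827, 0.1755, 0.0261]
orientation: [-3.117, 0.389, -0.003]
force: [-0.1, 0.2, -1.1]
opening: 0.0298
gripper_force: 30.0
travel [-0.0007, 0.0012, 0.0031] spin 0.0029 cur yaw -14.2 rows 0.1 0.0 q6 2.03 z axis [ 0.002  0.    -1.   ]
```

```bash
python3 -m inch '{"travel":[[0,0,0.002],[0,0,0.003],[0,0,0.003]],"spin":[0,0,0]}'; python3 -m inch '{"travel":[[0,0,0],[0,0,0],[0,0,0],[0,0,0]],"spin":[0,0,0,0]}' 0.55; python3 -m inch '{"travel":[[0,0,-0.02],[0,0,-0.05],[0,0,-0.09],[0,0,-0.1],[0,0,-0.1]],"spin":[0,0,0,0,0]}'
python3 - <<'E'
from h import *
for c,z in(("top",.012),("scene",.012)):
    pic,d=optics.read_camera(c);i=optics.camera_info(c);save(c+"3",pic);np.savez(c+"3",pic=pic,d=d)
    for o in models.masks_of(c,"bracket"): print(c,round(o["p"],2),[np.round(x,3).tolist() for x in rect(o["region"],i,z)])
t=np.radians(40);f=np.array([.5065,-.0735])
print("grasp",f+.015*np.array([np.cos(t),np.sin(t)]));go(*(f+.015*np.array([np.cos(t),np.sin(t)])),.10,40)
E
```

```text
t: 6.18
tool_pos: [0.5825, 0.1756, 0.0226]
orientation: [-3.117, 0.389, -0.003]
force: [0.7, -0.1, 1.3]
opening: 0.029
gripper_force: 30.0
t: 6.52
tool_pos: [0.5815, 0.1754, 0.0216]
orientation: [3.117, -0.389, -0.0]
force: [-0.3, -0.3, -0.2]
opening: 0.042
gripper_force: 0.0
t: 6.93
tool_pos: [0.5849, 0.1761, 0.1271]
orientation: [-3.115, 0.388, -0.013]
force: [0.9, -0.3, 0.9]
opening: 0.0422
gripper_force: 0.0
top 0.91 [[0.339, -0.113], [158.755, 32.644], -79.721]
top 0.86 [[0.336, -0.387], [158.298, 34.867], -1.693]
top 0.74 [[0.598, 0.167], [105.392, 16.765], -7.924]
scene 0.96 [[0.604, 0.171], [117.975, 33.36], -15.103]
scene 0.88 [[0.35, -0.13], [120.892, 37.081], -81.193]
scene 0.77 [[0.341, -0.382], [161.774, 39.328], -2.354]
grasp [ 0.51799067 -0.06385819]
travel [-0.0017, 0.247, 0.02] spin -0.9463 cur yaw -14.2 rows 5.9 7.6 q6 2.03 z axis [-0.003 -0.001 -1.   ]
```

```bash
python3 - <<'E'
import cv2,numpy as np
a=cv2.imread("pics/top3.png")[100:260,100:420];b=cv2.imread("pics/scene3.png")[180:480,220:520]
cv2.imwrite("pics/c3.png",np.hstack([cv2.resize(a,(480,300),interpolation=cv2.INTER_CUBIC)[:, :],b]))
E
```

```text
(no output)
```

View pics/c3.png

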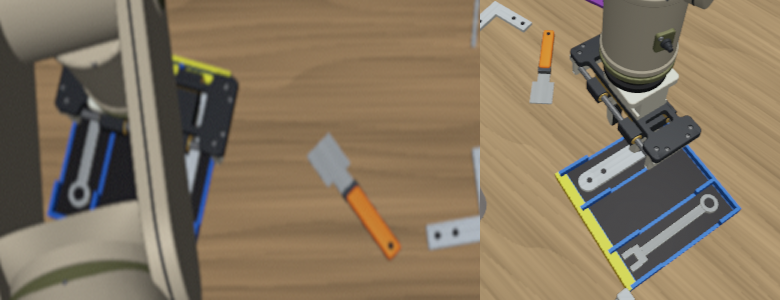

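The crops show the bracket lying in the right-hand compartment with the spanner undisturbed. Next is the scraper.

```bash
python3 -m inch '{"travel":[[0,0.025,0],[0,0.06,0],[-0.001,0.095,0],[-0.002,0.13,0.005],[-0.002,0.165,0.01],[-0.002,0.2,0.015],[-0.002,0.23,0.02],[-0.002,0.247,0.02],[-0.002,0.247,0.02],[-0.002,0.247,0.02]],"spin":[-0.11,-0.22,-0.33,-0.44,-0.55,-0.66,-0.77,-0.88,-0.946,-0.946]}' 0.4 20
python3 - <<'E'
from h import *
i=optics.camera_info("wrist");pic,d=optics.read_camera("wrist");save("w4",pic)
for n in("top","scene"):
    p,d=optics.read_camera(n);j=optics.camera_info(n);save(n+"4",p)
print([(np.round(m["centre"],3).tolist(),round(m["p"],2)) for m in models.look_for("wrist","scraper")])
# handle from wrist: fisheye rays onto z=.018
H,S,V=cv2.cvtColor(pic,cv2.COLOR_RGB2HSV).transpose(2,0,1).astype(int)
m=(H>5)&(H<20)&(S>200)&(V>150)
K=np.array(i["camera_matrix"]);W=np.array(i["view"]);v,u=np.nonzero(m)
un=np.c_[(u-K[0,2])/K[0,0],(v-K[1,2])/K[1,1]];th=np.hypot(*un.T);r=np.c_[un*(np.sin(th)/th)[:,None],np.cos(th)]@W[:3,:3];c=-W[:3,:3].T@W[:3,3]
P=(c+r*((.018-c[2])/r[:,2])[:,None])[:,:2];print(len(P),cv2.minAreaRect((P*1000).astype(np.float32)))
go(.518,-.064,.024,40)
E
```

```text
t: 7.97
tool_pos: [0.5173, -0.0645, 0.0995]
orientation: [-2.95, -1.074, 0.005]
force: [-0.3, 0.9, 0.1]
opening: 0.0558
gripper_force: 0.0
[([0.551, -0.037, 0.006], 0.84)]
836 ((507.30047607421875, -74.51927185058594), (87.33407592773438, 20.758268356323242), 39.918338775634766)
travel [-0.0011, 0.0006, 0.0768] spin -0.0017 cur yaw 39.9 rows 1.8 0.0 q6 0.66 z axis [-0.001  0.    -1.   ]
```

View pics/w4.png

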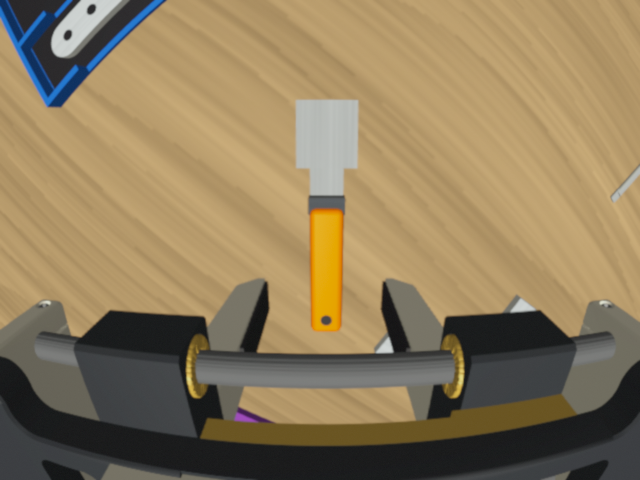

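The wrist view shows the scraper's handle (312–343, 208–330) centred between the fingertips (267 and 382). The L bracket's tip (380,345) lies outside the fingers.

```bash
python3 -m inch '{"travel":[[0,0,0.03],[0,0,0.055],[0,0,0.07],[0,0,0.077],[0,0,0.077],[0,0,0.077]],"spin":[0,0,0,0,0,0]}'; python3 -m inch '{"travel":[[0,0,0],[0,0,0],[0,0,0],[0,0,0],[0,0,0],[0,0,0],[0,0,0]],"spin":[0,0,0,0,0,0,0]}' 1 30
python3 -m inch '{"travel":[[0,0,-0.01],[0,0,-0.03],[0,0,-0.06],[0,0,-0.085],[0,0,-0.09],[0,0,-0.09],[0,0,-0.09]],"spin":[0,0,0,0,0,0,0]}'
python3 - <<'E'
from h import *
t=np.radians(-14.43);Rz=np.array([[np.cos(t),-np.sin(t)],[np.sin(t),np.cos(t)]]);g=np.array([.598,.2375])+Rz@[-.02,.005]
print(g);go(*g,.12,-14.4)
E
```

```text
t: 8.67
tool_pos: [0.5192, -0.0631, 0.0249]
orientation: [-2.952, -1.074, 0.0]
force: [0.1, 0.2, 0.9]
opening: 0.0561
gripper_force: 0.0
t: 9.25
tool_pos: [0.5192, -0.0636, 0.025]
orientation: [2.952, 1.074, 0.001]
force: [-0.5, 0.5, 3.0]
opening: 0.0217
gripper_force: 30.0
t: 9.83
tool_pos: [0.5188, -0.0635, 0.1144]
orientation: [2.952, 1.074, 0.0]
force: [-0.2, -0.4, -0.9]
opening: 0.0213
gripper_force: 30.0
[0.57987693 0.2473262 ]
travel [0.2465, -0.199, -0.0056] spin 0.9492 cur yaw 40.0 rows 7.6 7.6 q6 0.65 z axis [ 0. -0. -1.]
```

```bash
python3 -m inch '{"travel":[[0.015,-0.012,0],[0.04,-0.032,0],[0.068,-0.055,0],[0.096,-0.078,0],[0.124,-0.1,0],[0.152,-0.122,0],[0.18,-0.145,0],[0.205,-0.166,0],[0.23,-0.186,0],[0.24,-0.194,0]],"spin":[0.05,0.15,0.26,0.37,0.48,0.59,0.7,0.8,0.88,0.92]}'
python3 -m inch '{"travel":[[0,0,0],[0,0,0],[0,0,0],[0,0,0]],"spin":[0.029,0.029,0.029,0.029]}'
python3 - <<'E'
from h import *
go(.5799,.2473,.029,-14.4)
pic,d=optics.read_camera("wrist");save("w5",pic)
E
```

```text
t: 10.67
tool_pos: [0.5767, 0.2429, 0.1119]
orientation: [3.122, -0.352, -0.005]
force: [1.2, -0.5, 0.2]
opening: 0.0218
gripper_force: 30.0
t: 11.0
tool_pos: [0.5774, 0.2385, 0.1131]
orientation: [3.116, -0.393, -0.003]
force: [0.6, -0.5, -1.3]
opening: 0.0216
gripper_force: 30.0
travel [0.0004, -0.0092, 0.0841] spin 0.0007 cur yaw -14.4 rows 2.0 0.0 q6 2.13 z axis [-0.002 -0.001 -1.   ]
```

View pics/w5.png

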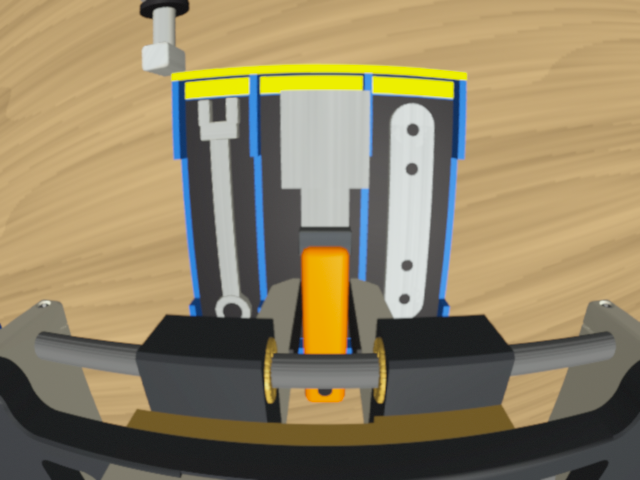

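The wrist view shows the scraper about 9 mm too far right: the blade spans 280–370 and the compartment 260–368. This agrees with the measured pose. The bracket (388–434) sits clear in its compartment. I'll shift left, then lower.

```bash
python3 -m inch '{"travel":[[0,-0.009,0],[0,-0.009,0.02],[0,-0.009,0.04],[0,-0.009,0.06],[0,-0.009,0.072],[0,-0.009,0.079],[0,-0.009,0.081],[0,-0.009,0.081],[0,-0.009,0.081]],"spin":[0,0,0,0,0,0,0,0,0]}'
python3 - <<'E'
from h import *
go(.5799,.2473,.0287,-14.4)
E
```

```text
t: 11.8
tool_pos: [0.5814, 0.2483, 0.0349]
orientation: [-3.116, 0.394, -0.002]
force: [-0.3, -0.4, 0.2]
opening: 0.0211
gripper_force: 30.0
travel [-0.0012, 0.0014, 0.0062] spin 0.0001 cur yaw -14.4 rows 0.2 0.0 q6 2.14 z axis [ 0.002  0.001 -1.   ]
```

```bash
python3 -m inch '{"travel":[[-0.001,0.001,0.003],[-0.001,0.001,0.0055],[-0.001,0.001,0.0055],[-0.001,0.001,0.0055]],"spin":[0,0,0,0]}'; python3 -m inch '{"travel":[[0,0,0],[0,0,0],[0,0,0],[0,0,0]],"spin":[0,0,0,0]}' 0.65; python3 -m inch '{"travel":[[0,0,-0.01],[0,0,-0.03],[0,0,-0.07],[0,0,-0.11],[0,0,-0.14],[0,0,-0.14]],"spin":[0,0,0,0,0,0]}'; python3 -m inch '{"travel":[[0,0.04,0],[0,0.08,0],[0,0.12,0],[0,0.16,0],[0,0.2,0],[0,0.24,0],[0,0.28,0],[0,0.3,0],[0,0.3,0]],"spin":[0,0,0,0,0,0,0,0,0]}'
python3 - <<'E'
from h import *
out=[]
for c in("top","scene"):
    pic,d=optics.read_camera(c);i=optics.camera_info(c);save(c+"6",pic)
    a=pic[100:260,115:275] if c=="top" else pic[270:480,275:500]
    out.append(cv2.resize(a,(400,400),interpolation=cv2.INTER_CUBIC))
    t=np.radians(-14.43);Rz=np.array([[np.cos(t),-np.sin(t)],[np.sin(t),np.cos(t)]])
    L=lambda r:((r[0]-[.598,.2375])@Rz*1000).round(1).tolist()+[r[1].round(1).tolist(),round(r[2]+14.43,1)]
    for n,z in(("bracket",.012),("scraper",.015),("spanner",.013)):
        for o in models.masks_of(c,n):
            r=rect(o["region"],i,z)
            if np.hypot(*(r[0]-[.598,.2375]))<.13: print(c,n,round(o["p"],2),L(r))
    H,S,V=cv2.cvtColor(pic,cv2.COLOR_RGB2HSV).transpose(2,0,1).astype(int)
    m=((H>5)&(H<17)&(S>200)&(V>150)).astype(np.uint8);l,s=cv2.connectedComponentsWithStats(m)[1:3];print("handle",L(rect(l==1+np.argmax(s[1:,4]),i,.022)))
save("c6",np.hstack(out))
E
```

```text
t: 12.13
tool_pos: [0.58, 0.2476, 0.029]
orientation: [-3.116, 0.394, -0.003]
force: [2.0, 0.1, 1.9]
opening: 0.0215
gripper_force: 30.0
t: 12.47
tool_pos: [0.579, 0.2472, 0.0279]
orientation: [3.117, -0.394, -0.001]
force: [0.3, 0.1, -0.8]
opening: 0.0321
gripper_force: 0.0
t: 12.97
tool_pos: [0.5835, 0.2488, 0.1783]
orientation: [-3.111, 0.393, -0.019]
force: [1.7, -0.1, 1.9]
opening: 0.0324
gripper_force: 0.0
t: 13.72
tool_pos: [0.5038, -0.047, 0.1687]
orientation: [3.115, -0.4, 0.001]
force: [-0.5, 0.0, 0.3]
opening: 0.0324
gripper_force: 0.0
top bracket 0.69 [0.6, -63.8, [160.1, 33.3], 0.6]
top scraper 0.8 [-1.4, 4.9, [159.7, 42.2], -1.0]
top scraper 0.64 [-1.2, 65.8, [169.7, 30.9], 1.2]
top spanner 0.68 [-0.3, 66.5, [169.3, 30.6], 1.1]
handle [-40.3, -3.6, [84.5, 19.2], -11.6]
scene bracket 0.72 [1.6, -62.9, [161.4, 34.0], 0.3]
scene scraper 0.88 [-1.6, 6.4, [162.1, 40.1], -0.4]
scene spanner 0.55 [-0.5, 67.7, [171.6, 28.2], 0.8]
handle [-33.7, 14.9, [86.1, 17.1], -11.2]
```

View pics/c6.png

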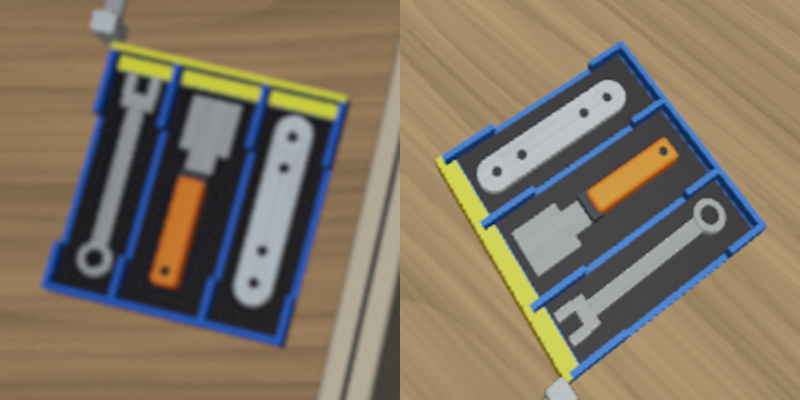

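Both views show the bracket flat in the right-hand compartment and the scraper flat in the middle one, blade towards the yellow end. The spanner is unmoved and the arm is clear.

```bash
python3 -c "from plant import close_job; print(close_job())"
```

```text
the job is handed in; nothing more can be done
None
```

The tray is finished and the job handed in at about 14 s: the bracket lies in the right-hand compartment, the scraper in the middle one with its blade towards the yellow end, and the spanner is still in its place; no verdict came back.

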